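# Set the sharpener's size ring to the green dot

## Robot

A 6-joint arm with a two-finger parallel gripper is mounted at the origin on the work surface. World frame = base frame: x ahead of the robot, y to its left, z up, the work surface at z = 0. Lengths are in mm, angles in rad, forces in N, time in s.
With the tool pointing down it reaches from about 350 to 875 mm from the base axis. Payload 4.2 kg.
Tool frame: the origin (TCP) lies between the finger pads; the fingertips stand 11 mm ahead of it and the grasp point (between the pads) lies 8 mm behind it; z points along the fingers, y is the direction in which the jaws open and shut (so a half turn about z gives the same grasp; the last joint's range is limited). The gripper opens to 85 mm and grips with 20 to 120 N. Pads are 22 mm wide; open, the fingers measure 114 mm over their backs; the gripper's body (76 mm by 85 mm) begins 54 mm behind the grasp point. The pads swing forward as they close: fully open they stand 13 mm farther back than shut.
Start: joints at [-0.85, 0.385, 0.008, 0, -1.194, -0.259], TCP at [278.486, -559.504, 242.312] pointing down, gripper open.
Joint ranges: [-3.14, 3.14], [-1.21, 2.06], [-1.07, 1.41], [-3.16, 2.05], [-2.99, -0.16], [-3.1, 3.1]. Speed limits (rad/s): [2.79, 2.79, 3.14, 3.14, 3.14, 3.14].

## Interface

Orientations are given as a unit quaternion [x, y, z, w].
In Python, from bench import * gives the robot as it stands.
- The arm moves only by the tool servo_tool, never from a script. Its argument "rows" is a list of rows, each a list of 7 numbers: the opening, from 0 (shut) to 1 (fully open), then the shift along the tool's x, y, z in cm, then the turn, a rotation vector about the tool's x, y, z in degrees. A call has 1 to 12 rows; each row shifts and turns the commanded pose from where the row before left it, along the tool's axes as they then stand; what a row does not reach is not made up. A row lasts 1/10 s, in which the tool goes at most 50 mm and 8.59 degrees, less where a joint would pass 70% of its speed; a pose out of reach is approached as far as the arm can. A call is refused whole if a number of a shift passes 5 or a number of a turn 8.59, either way. A call with a gripper value outside its range is refused whole. The fingers move at their own pace and stop on an object; the grip force is fixed at half the most. Time passes only in rows, so rows that do not move let the fingers close. It gives the time, the measured TCP pose, the force and the opening at its end, in the units of the state.
- read_state(): the state, without advancing time (a new reading comes with each control period).
- get_image(name): name is "side" or "top" or "wrist"; returns a dict with "image" (400x640x3 uint8, red, green, blue), "mtx" (3x3 intrinsics, pixels), "extrinsics" (4x4, takes a point from camera to world coordinates). Camera axes: x right, y up, looking along -z (the intrinsics and any distortion apply to the point x, -y, -z); pixel columns grow to the right and rows downward; lengths in mm; the calibration is good to about 2 mm. A picture is of the moment at which its call begins. There is no depth.
- job_done(): hands the job in, once; it reports no verdict.
The state is a dict: "clock": time; "joints": joint angles; "joint_vel": joint speeds; "joint_efforts": joint torques, N m; "position": TCP position; "ee_rot": TCP orientation; "contact_force": force on the tool from outside, world axes, zero at the start; "wrist_torque": the same for the moment, N m; "gripper_width": finger opening in mm.
Only numpy, scipy, OpenCV 4.12 (cv2) and the standard library are available. Lean on these libraries where they do the work, as an engineer would, in place of code of your own. Each camera call takes 0.05 s, during which the arm holds its last target. There are 200 camera calls.

## Task

With the fingertips, push the red post of the pencil sharpener's size ring around its arc until the red pointer points at the middle of the green dot, without pinching or forcing it. Only when the pointer is on the green dot, press the yellow run button on the sharpener fully down and let it come up again. Leave everything else standing where it is, and leave the pointer on the green dot.

Things in the scene. Friction and masses are not known exactly. Their poses are not given: they have to be found in the camera images.
- ring_axis (a point): Point on the upright turning axis of the black size ring (88 mm wide), level with the sharpener's white top, 85 mm above the desk. The sharpener is a grey box, 200 mm deep, 210 mm wide, 85 mm high, fixed to the desk; place and yaw (up to 17 degrees) vary. The ring is 13 mm high; a steel cone at its centre, 44 mm wide, rises to 24 mm above the top. The axes turn with the ring.
- post_top (a point): Centre of the top end of the red upright post at the outer end of the ring's lever: 12 mm thick, its axis 60 mm from the ring axis, its top 54 mm above the sharpener's white top. All of the post from 10 mm above the white top upward is free to be pushed from either side; the post turns with the ring on a 60 mm circle, needs about 1.5 N to move, and stays where it is left.
- pointer (a point): Point 83 mm from the ring axis in the direction in which the small red pointer under the post points, 2 mm above the white top: it moves on the circle of the coloured dots and lies over the middle of the dot that the pointer points at.
- green_mark (a point): Middle of the top of the green dot, 20 mm wide and 2 mm high, on the sharpener's white top, 83 mm from the ring axis. Four dots (green, orange, purple, blue) lie on this circle, on the side towards the robot, about 33 degrees apart; which colour is where varies.
- ring (a joint): Angle of the size ring, rad; 0 when lever and pointer point straight to the machine's front (towards the robot at yaw 0), positive counter-clockwise seen from above; stops at -1.45 and +1.45.
- run_top (a point): Middle of the top of the yellow round run button, 26 mm wide, in the far right corner of the sharpener's top (seen from the robot); pressed straight down.
- run (a joint): Travel of the run button, m: 0 released, 0.006 fully down, which takes 5 N; springs back.
- pencil_cup: clear cup of orange pencils, 84 mm wide, 170 mm tall with its pencils; loose, to be left alone; origin at the centre of its underside
- pen_cup: clear cup of blue and purple pens, 76 mm wide, 150 mm tall with its pens; loose, to be left alone; origin at the centre of its underside
- marker_cup: clear cup of green, yellow and red markers, 80 mm wide, 135 mm tall with its markers; loose, to be left alone; origin at the centre of its underside
- eraser: pink eraser, 22 x 45 x 12 mm, lying on the far left part of the machine's top; loose, to be left alone; origin at the centre of its underside
- glue_stick: upright orange glue stick with white cap, 26 mm wide, 90 mm tall, standing on the desk close to the machine's left side; loose, to be left alone; origin at the centre of its underside
- note_pad: lime sticky-note pad, 76 x 76 x 18 mm; loose, to be left alone; origin at the centre of its underside
- stapler: blue and black stapler, 135 x 36 x 50 mm; loose, to be left alone; origin at the centre of its underside

How it is judged:
By the outcome, as a careful person would: the job done as asked, in the order asked, and still so for the second after the job is handed in, with the robot touching nothing.
It also fails if it takes over 48 s, if anything falls off the work surface, if the arm or the gripper's body presses on something with over 40 N, if the wrist force passes 120 N, or if a joint passes its speed limit or range.

## Working session

There is one attempt and no reset: what is moved stays moved. The work goes in short steps, Python scripts to look and compute and a tool call to move; the robot and the scene stay as the last step left them, time stands still between calls to the robot, and variables do not carry over. Pictures are saved under pics/ and viewed, about 8 in all and at most 12, crops included, and the job is handed in when it is done.

Besides the shell and the picture viewer there is one more tool, called as name(argument=value, ...) on one line, values as JSON. servo_tool: Moves the arm, as the interface text tells. Its arguments: {"type":"object","properties":{"rows":{"type":"array","items":{"type":"array","items":{"type":"number"}}}},"required":["rows"]}

View pics/t0.png

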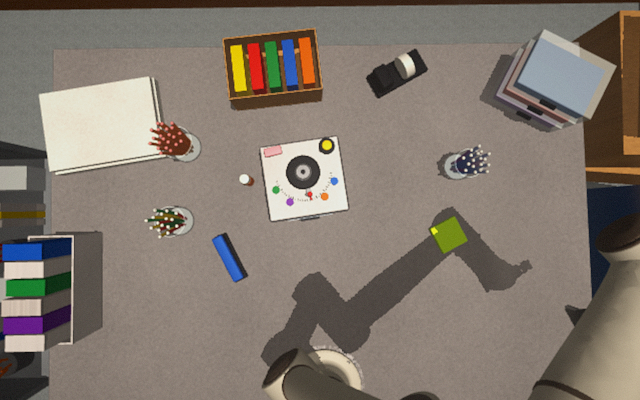

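View pics/s0.png

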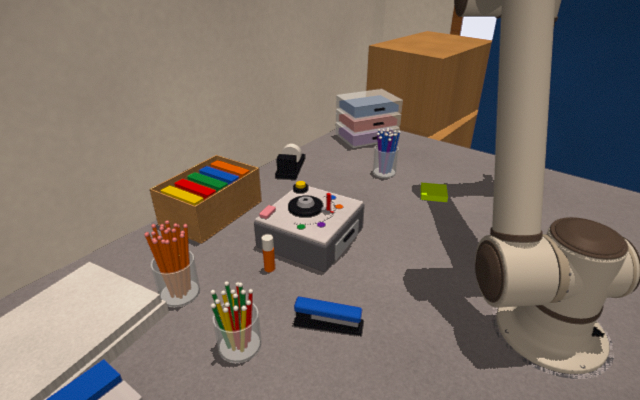

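Top view: ring at about (303,172), red post (310,195), and dots green (276,189), purple (290,201), orange (324,196) and blue (334,181). The yellow button is at (326,145). Next I measure these by colour.

```bash
cat > m.py <<'E'
from h import *
def load(f): return dict(np.load('pics/%s.npz'%f))
def blob(d,lo,hi,box,smin=110,vmin=50):
    x0,y0,x1,y1=box; h=cv2.cvtColor(d['image'],cv2.COLOR_RGB2HSV)[y0:y1,x0:x1].astype(int)
    H=h[...,0]; m=((H>=lo)&(H<=hi) if lo<=hi else (H>=lo)|(H<=hi))&(h[...,1]>smin)&(h[...,2]>vmin)
    n,l,s,c=cv2.connectedComponentsWithStats(m.astype(np.uint8))
    if n<2: return None
    k=1+np.argmax(s[1:,4]); return c[k]+[x0,y0],s[k]
E
python3 - <<'E'
from m import *
d=load('t0');B=(262,138,348,220)
P={}
for n,lo,hi,z,bx in [('green',45,85,87,B),('purple',130,160,87,B),('orange',8,20,87,B),('blue',100,125,87,B),('yellow',22,35,95,B),('red',172,6,139,(296,180,320,210))]:
    r=blob(d,lo,hi,bx)
    if r is not None: P[n]=ray(d,*r[0],z); print(n,r[0],r[1],P[n].round(1))
Q=np.array([P[k][:2] for k in('green','purple','orange','blue')])
A=np.c_[2*Q,np.ones(4)];s=np.linalg.lstsq(A,(Q**2).sum(1),rcond=None)[0]
print('circle',s[:2],np.sqrt(s[2]+s[0]**2+s[1]**2))
# fixed-radius fit
from scipy.optimize import least_squares
c=least_squares(lambda c:np.hypot(*(Q-c).T)-83,s[:2]).x;print(c,np.degrees(np.arctan2(*(Q-c).T[::-1])))
print('cone',ray(d,303,171.5,109), 'white corners',[ray(d,u,v,85).round() for u,v in((261,147),(337,137),(348,211),(269,220))])
c=cv2.resize(d['image'][130:225,250:355],None,fx=7,fy=6.3,interpolation=2)[:,:,::-1];c=c[:600];cv2.imwrite('pics/t0c.png',c)
E
```

```text
green [275.5 189.5] [11 49  6  6 32] [532.3 117.6  87. ]
purple [289.5 201.5] [25 61  6  6 32] [500.8  82.1  87. ]
orange [324.19047619 195.92857143] [59 55  7  7 42] [513.5  -7.1  87. ]
blue [333.8974359  180.71794872] [69 40  7  7 39] [552.2 -32.9  87. ]
yellow [326.44705882 144.63529412] [60  2 10 10 85] [644.6 -15.2  95. ]
red [309.58333333 194.66666667] [11 12  5  8 24] [515.3  30.1 139. ]
circle [576.79346621  47.05082326] 83.4998118995217
[576.08692109  46.95631461] [ 121.83713967  154.96797669 -139.15976485 -106.63981714]
cone [575.17277673  45.7730487  109.        ] white corners [array([643., 154.,  85.]), array([666., -43.,  85.]), array([474., -68.,  85.]), array([454., 135.,  85.])]
```

View pics/t0c.png

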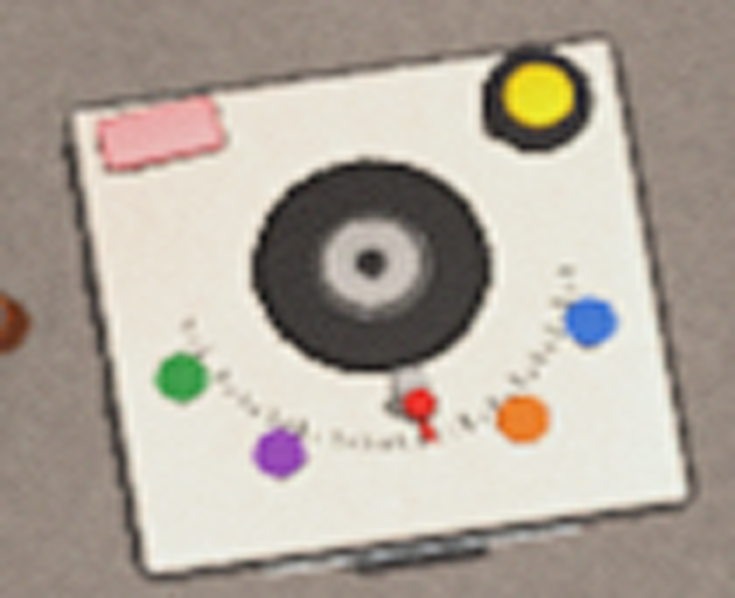

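Green lies clockwise of the post by about 74°, so I push from the −y side. Next is a helper that turns waypoints into rows for me to type.

```bash
cat > plan.py <<'E'
from m import *
from scipy.spatial.transform import Rotation as R
C=np.array([576.,46.5])
def tgt(x,y,z,hy):  # pointing down, tool y heading hy deg
    h=np.radians(hy); yy=np.array([np.cos(h),np.sin(h),0]); zz=np.array([0,0,-1.]); 
    return np.array([x,y,z]),R.from_matrix(np.c_[np.cross(yy,zz),yy,zz])
def steps(ts,start=None,op=0):
    s=read_state()
    if start is None: start=(s['position'],R.from_quat(s['ee_rot']))
    p,r=start; out=[]
    for (q,t) in ts:
        w=np.degrees((r.inv()*t).as_rotvec()); d=r.inv().apply(q-p)/10
        row=[op]+list(d.round(2))+list(w.round(1)); out.append(row)
        p=p+r.apply(np.array(row[1:4])*10); r=r*R.from_rotvec(np.radians(row[4:]))
    print('[' + ',\n'.join(str([float(v) for v in o]) for o in out)+']'); return p,r
def arc(a,t): # lever angle a deg, ccw tangential offset t
    a=np.radians(a); u=np.array([np.cos(a),np.sin(a)]); return C+60*u+t*np.array([-u[1],u[0]])
E
python3 - <<'E'
from plan import *
s=read_state();p0=s['position'];q=arc(195.5,45)
print(p0,q)
ts=[];n=16
for i in range(1,n+1):
    f=i/n; xy=p0[:2]*(1-f)+q*f; ts.append(tgt(*xy,241,116.5+(105.5-116.5)*f))
steps(ts)
E
```

```text
[ 278.27469446 -559.09476433  241.32549084] [530.20789973 -12.89767296]
[[0.0, -2.93, 2.35, 0.04, 0.1, -0.0, 0.6],
[0.0, -2.91, 2.39, -0.0, 0.0, -0.0, 0.7],
[0.0, -2.87, 2.42, -0.0, 0.0, -0.0, 0.7],
[0.0, -2.85, 2.46, -0.0, 0.0, -0.0, 0.7],
[0.0, -2.81, 2.49, -0.0, 0.0, -0.0, 0.7],
[0.0, -2.79, 2.52, -0.0, 0.0, -0.0, 0.7],
[0.0, -2.75, 2.56, -0.0, 0.0, -0.0, 0.7],
[0.0, -2.73, 2.59, -0.0, 0.0, -0.0, 0.7],
[0.0, -2.69, 2.63, -0.0, 0.0, -0.0, 0.6],
[0.0, -2.66, 2.65, -0.0, 0.0, -0.0, 0.7],
[0.0, -2.63, 2.69, -0.0, 0.0, -0.0, 0.7],
[0.0, -2.6, 2.71, -0.0, 0.0, -0.0, 0.7],
[0.0, -2.57, 2.75, -0.0, 0.0, -0.0, 0.7],
[0.0, -2.53, 2.78, -0.0, 0.0, -0.0, 0.7],
[0.0, -2.49, 2.81, -0.0, 0.0, -0.0, 0.7],
[0.0, -2.47, 2.84, -0.0, 0.0, -0.0, 0.7]]
```

servo_tool(rows=[[0,-2.9,2.35,0,0,0,0.7],[0,-2.9,2.4,0,0,0,0.7],[0,-2.87,2.42,0,0,0,0.7],[0,-2.85,2.46,0,0,0,0.7],[0,-2.81,2.5,0,0,0,0.7],[0,-2.79,2.52,0,0,0,0.7],[0,-2.75,2.56,0,0,0,0.7],[0,-2.73,2.6,0,0,0,0.7],[0,-2.7,2.63,0,0,0,0.7],[0,-2.66,2.65,0,0,0,0.7],[0,-2.63,2.7,0,0,0,0.7],[0,-2.6,2.71,0,0,0,0.7]])

```text
clock: 1.3
position: [467.9, -148.4, 242.1]
ee_rot: [-0.157, 0.988, 0.0, -0.0]
contact_force: [0.7, 0.5, 0.2]
gripper_width: -0.3
```

servo_tool(rows=[[0,-2.57,2.75,0,0,0,0.7],[0,-2.53,2.78,0,0,0,0.7],[0,-2.5,2.8,0,0,0,0.7],[0,-2.47,2.84,0,0,0,0.7],[0,0,0,0,0,0,0],[0,0,0,0,0,0,0]])

```text
clock: 1.9
position: [531.2, -13.0, 241.6]
ee_rot: [-0.134, 0.991, -0.0, -0.001]
contact_force: [-0.3, -0.0, -0.2]
gripper_width: 0.0
```

```bash
python3 - <<'E'
from plan import *
s=read_state();print(s['position'],s['joints'],s['gripper_width'],R.from_quat(s['ee_rot']).as_matrix()[:,1],s['clock'])
d=shot('wrist','w1')
print(d['extrinsics'].round(2))
for n,P in dict(axis=[576,46.5,109],green=[532.3,117.6,87],post=[515.3,30.1,139],run=[644.6,-15.2,95]).items(): print(n,proj(d,P))
E
```

```text
[531.22561049 -13.02468648 241.60674375] [ 2.80817060e-01  2.26947826e-01 -2.20962065e-01 -2.36662675e-04
 -1.12453457e+00 -1.58362706e+00] 0.043333377072557785 [-2.64691351e-01  9.64333164e-01  1.92153088e-04] 1.9
[[-2.6000e-01 -9.3000e-01 -2.7000e-01  4.6189e+02]
 [ 9.6000e-01 -2.5000e-01 -7.0000e-02 -3.2260e+01]
 [ 0.0000e+00 -2.8000e-01  9.6000e-01  3.7459e+02]
 [ 0.0000e+00  0.0000e+00  0.0000e+00  1.0000e+00]]
axis [369.9036038  258.48853904]
green [450.81421094 226.12100651]
post [379.66303989 201.61223154]
run [288.09647799 297.5410418 ]
```

View pics/w1.png

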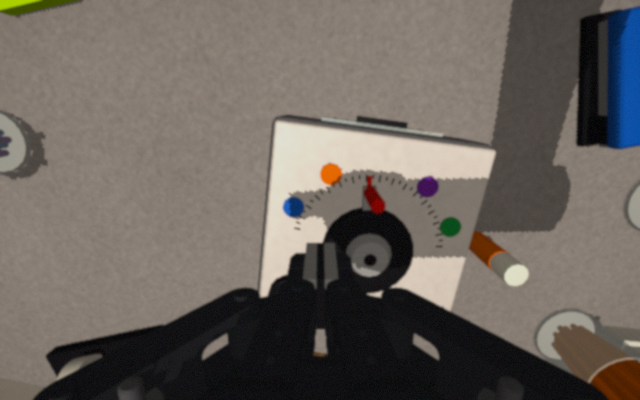

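Wrist view: the shut fingers are at (320,265), left of the red post (post top about (376,203)). Green at (450,227) and the cone hole at (370,260) match the predictions to 2 px. I descend beside the post and then go round the arc.

servo_tool(rows=[[0,0,0,2.5,0,0,0],[0,0,0,3,0,0,0],[0,0,0,3,0,0,0],[0,0,0,2,0,0,0],[0,0,0,1,0,0,0],[0,0,0,0,0,0,0]])

```text
clock: 2.55
position: [530.4, -14.8, 126.3]
ee_rot: [-0.132, 0.991, -0.0, -0.001]
contact_force: [0.5, -0.4, -0.3]
gripper_width: -0.2
```

```bash
python3 - <<'E'
from plan import *
s=read_state();print(s['position'],s['contact_force'],s['clock'])
# approach, then arc: lever from 195.5 to 128; tool y heading 105.5 -> 50
ts=[tgt(*arc(195.5,t),127,105.5) for t in(36,28,22)]
A=np.linspace(195.5,129,30)
ts+=[tgt(*arc(a,20.5),127,105.5+(55-105.5)*(195.5-a)/66.5) for a in A[1:]]
p,r=steps(ts);print(p)
E
```

```text
[530.41917103 -14.75766564 126.25776135] [ 0.52770349 -0.4476478  -0.32900325] 2.55
[[0.0, -0.02, 1.09, -0.07, 0.0, -0.2, -0.3],
[0.0, -0.0, 0.8, -0.0, 0.0, 0.0, -0.0],
[0.0, -0.0, 0.6, -0.0, 0.0, 0.0, -0.0],
[0.0, 0.07, 0.39, -0.0, 0.0, 0.0, 1.7],
[0.0, 0.08, 0.24, -0.0, 0.0, 0.0, 1.8],
[0.0, 0.07, 0.24, -0.0, 0.0, 0.0, 1.7],
[0.0, 0.07, 0.25, -0.0, 0.0, 0.0, 1.7],
[0.0, 0.07, 0.24, -0.0, 0.0, 0.0, 1.8],
[0.0, 0.07, 0.25, -0.0, 0.0, 0.0, 1.7],
[0.0, 0.06, 0.24, -0.0, 0.0, 0.0, 1.8],
[0.0, 0.06, 0.25, -0.0, 0.0, 0.0, 1.7],
[0.0, 0.06, 0.24, -0.0, 0.0, 0.0, 1.8],
[0.0, 0.05, 0.25, -0.0, 0.0, 0.0, 1.7],
[0.0, 0.06, 0.25, -0.0, 0.0, 0.0, 1.7],
[0.0, 0.05, 0.25, -0.0, 0.0, 0.0, 1.8],
[0.0, 0.05, 0.25, -0.0, 0.0, 0.0, 1.7],
[0.0, 0.04, 0.25, -0.0, 0.0, 0.0, 1.8],
[0.0, 0.05, 0.25, -0.0, 0.0, 0.0, 1.7],
[0.0, 0.04, 0.25, -0.0, 0.0, 0.0, 1.7],
[0.0, 0.04, 0.25, -0.0, 0.0, 0.0, 1.8],
[0.0, 0.04, 0.25, -0.0, 0.0, 0.0, 1.7],
[0.0, 0.03, 0.25, -0.0, 0.0, 0.0, 1.8],
[0.0, 0.03, 0.25, -0.0, 0.0, 0.0, 1.7],
[0.0, 0.03, 0.25, -0.0, 0.0, 0.0, 1.8],
[0.0, 0.03, 0.26, -0.0, 0.0, 0.0, 1.7],
[0.0, 0.02, 0.25, -0.0, 0.0, 0.0, 1.7],
[0.0, 0.03, 0.25, -0.0, 0.0, 0.0, 1.8],
[0.0, 0.02, 0.26, -0.0, 0.0, 0.0, 1.7],
[0.0, 0.01, 0.25, -0.0, 0.0, 0.0, 1.8],
[0.0, 0.02, 0.25, -0.0, 0.0, 0.0, 1.7],
[0.0, 0.01, 0.26, -0.0, 0.0, 0.0, 1.7],
[0.0, 0.01, 0.25, -0.0, 0.0, 0.0, 1.8]]
[522.3125095   80.23768476 126.97019925]
```

servo_tool(rows=[[0,0,1.1,0,0,0,0],[0,0,0.8,0,0,0,0],[0,0,0.6,0,0,0,0],[0,0.07,0.39,0,0,0,1.7],[0,0.08,0.24,0,0,0,1.75],[0,0.07,0.24,0,0,0,1.75],[0,0.07,0.25,0,0,0,1.75],[0,0.07,0.25,0,0,0,1.75]])

```text
clock: 3.35
position: [519.2, 23.7, 128.4]
ee_rot: [-0.057, 0.998, 0.0, 0.001]
contact_force: [1.4, -1.6, 0.2]
gripper_width: 0.0
```

servo_tool(rows=[[0,0.07,0.25,0,0,0,1.75],[0,0.06,0.25,0,0,0,1.75],[0,0.06,0.25,0,0,0,1.75],[0,0.06,0.25,0,0,0,1.75],[0,0.05,0.25,0,0,0,1.75],[0,0.05,0.25,0,0,0,1.75],[0,0.05,0.25,0,0,0,1.75],[0,0.05,0.25,0,0,0,1.75],[0,0.04,0.25,0,0,0,1.75],[0,0.05,0.25,0,0,0,1.75],[0,0.04,0.25,0,0,0,1.75],[0,0,0,0,0,0,0]])

```text
clock: 4.55
position: [514.0, 51.2, 128.1]
ee_rot: [0.11, 0.994, 0.0, 0.001]
contact_force: [0.3, 0.6, 0.0]
gripper_width: 0.3
```

```bash
python3 - <<'E'
from plan import *
s=read_state();print(s['position'],s['contact_force'],s['clock'])
d=shot('wrist','w2');t=shot('top','t2')
a=cv2.resize(d['image'][100:300,240:480],None,fx=3,fy=3)[:,:,::-1];cv2.imwrite('pics/w2c.png',a)
E
```

```text
[513.95236187  51.17875704 128.08866376] [0.33655844 0.58819423 0.03810615] 4.55
```

View pics/w2c.png

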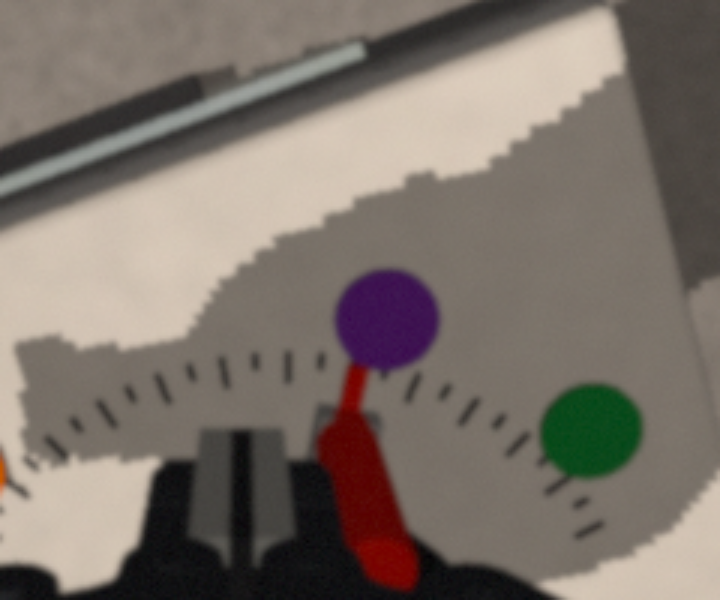

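The crop shows the shut finger beside the post. The pointer tip at crop (357,366) is just short of purple (387,320), with green at (591,431). Next I compute the angles.

```bash
cat >> m.py <<'E'
def at(d,u,v,z,s=3,o=(240,100)): return ray(d,u/s+o[0],v/s+o[1],z)
E
python3 - <<'E'
from plan import *
d=load('w2')
ang=lambda p:np.degrees(np.arctan2(*(p[:2]-C)[::-1]))%360
for n,u,v,z in[('pur',387,320,87),('gr',591,431,87),('tip',357,368,87),('mid',352,395,87),('post',391,567,139)]:
    p=at(d,u,v,z);print(n,p.round(1),ang(p).round(1),np.hypot(*(p[:2]-C)).round(1))
s=read_state();p=s['position'][:2]; r=R.from_quat(s['ee_rot']);y=r.as_matrix()[:2,1];print('heading',np.degrees(np.arctan2(y[1],y[0])))
# lever angle from contact: perpendicular distance 20.5 along y
E
```

```text
pur [502.  82.  87.] 154.4 82.1
gr [533.4 117.2  87. ] 121.1 82.6
tip [510.3  74.6  87. ] 156.9 71.5
mid [515.6  72.6  87. ] 156.6 65.8
post [521.4  71.3 139. ] 155.6 60.0
heading 77.38130434463942
```

```bash
cat >> plan.py <<'E'
def push(a,h,off=20.3,z=127,lat=0):
    y=np.array([np.cos(np.radians(h)),np.sin(np.radians(h))]); return tgt(*(arc(a,0)-off*y+lat*np.array([-y[1],y[0]])),z,h)
E
python3 - <<'E'
from plan import *
n=14
steps([push(156.5-(156.5-126)*i/n,77.4-(77.4-52)*i/n,lat=2.7*(1-i/n)) for i in range(1,n+1)])
E
```

```text
[[0.0, -0.01, 0.25, 0.08, 0.0, 0.0, 1.8],
[0.0, -0.01, 0.24, -0.0, 0.0, 0.0, 1.8],
[0.0, -0.0, 0.23, -0.0, 0.0, 0.0, 1.8],
[0.0, -0.01, 0.23, -0.0, 0.0, 0.0, 1.8],
[0.0, -0.01, 0.22, -0.0, 0.0, 0.0, 1.9],
[0.0, -0.01, 0.23, -0.0, 0.0, 0.0, 1.8],
[0.0, -0.01, 0.23, -0.0, 0.0, 0.0, 1.8],
[0.0, -0.01, 0.22, -0.0, 0.0, 0.0, 1.8],
[0.0, -0.01, 0.23, -0.0, 0.0, 0.0, 1.8],
[0.0, -0.02, 0.22, -0.0, 0.0, 0.0, 1.8],
[0.0, -0.02, 0.22, -0.0, 0.0, 0.0, 1.8],
[0.0, -0.01, 0.23, -0.0, 0.0, 0.0, 1.9],
[0.0, -0.02, 0.22, -0.0, 0.0, 0.0, 1.8],
[0.0, -0.02, 0.22, -0.0, 0.1, 0.0, 1.8]]
```

servo_tool(rows=[[0,-0.01,0.25,0,0,0,1.8],[0,-0.01,0.24,0,0,0,1.8],[0,-0.01,0.23,0,0,0,1.8],[0,-0.01,0.23,0,0,0,1.8],[0,-0.01,0.23,0,0,0,1.8],[0,-0.01,0.23,0,0,0,1.8],[0,-0.01,0.23,0,0,0,1.8],[0,-0.01,0.22,0,0,0,1.8],[0,-0.01,0.23,0,0,0,1.8],[0,-0.02,0.22,0,0,0,1.8]])

```text
clock: 5.65
position: [521.8, 71.5, 127.1]
ee_rot: [0.265, 0.964, -0.001, -0.001]
contact_force: [-1.3, -1.6, -0.4]
gripper_width: 0.0
```

servo_tool(rows=[[0,-0.02,0.22,0,0,0,1.8],[0,-0.02,0.22,0,0,0,1.8],[0,-0.02,0.22,0,0,0,1.8],[0,-0.02,0.22,0,0,0,1.8],[0,0,0,0,0,0,0],[0,0,0,0,0,0,0]])

```text
clock: 6.25
position: [527.8, 78.5, 127.2]
ee_rot: [0.324, 0.946, -0.0, -0.0]
contact_force: [-1.2, -0.8, -0.8]
gripper_width: -0.5
```

```bash
python3 - <<'E'
from plan import *
s=read_state();print(s['position'],s['contact_force'],s['clock'],s['joints'])
d=shot('wrist','w3')
a=cv2.resize(d['image'][100:300,240:480],None,fx=3,fy=3)[:,:,::-1];cv2.imwrite('pics/w3c.png',a)
E
```

```text
[527.8253715   78.46356892 127.16054392] [-1.23455275 -0.8264462  -0.75179896] 6.25 [ 4.51555328e-01  3.47118971e-01 -3.72178846e-01 -3.44365566e-04
 -8.52489126e-01 -2.68255620e+00]
```

View pics/w3c.png

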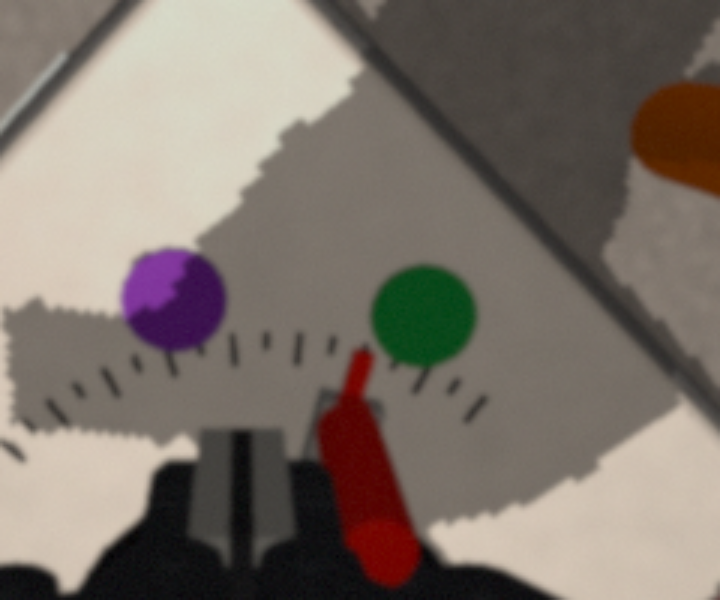

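The pointer tip is at crop (362,352), green centre (424,316), purple (174,299), post top (389,557). It still has a few degrees to go.

```bash
python3 - <<'E'
from plan import *
d=load('w3')
ang=lambda p:np.degrees(np.arctan2(*(p[:2]-C)[::-1]))%360
for n,u,v,z in[('pur',174,299,87),('gr',424,316,87),('tip',362,352,87),('mid',355,385,87),('post',389,557,139)]:
    p=at(d,u,v,z);print(n,p.round(1),ang(p).round(1),np.hypot(*(p[:2]-C)).round(1))
E
```

```text
pur [501.8  81.8  87. ] 154.6 82.2
gr [533.4 117.1  87. ] 121.1 82.4
tip [532.1 103.6  87. ] 127.6 72.0
mid [536.7  98.6  87. ] 127.0 65.2
post [541.2  94.  139. ] 126.2 58.9
```

servo_tool(rows=[[0,-0.05,0.15,0,0,0,0],[0,-0.05,0.15,0,0,0,0],[0,-0.05,0.15,0,0,0,0],[0,-0.04,0.12,0,0,0,0],[0,0,0,0,0,0,0],[0,0,0,0,0,0,0]])

```text
clock: 6.9
position: [533.7, 82.0, 127.4]
ee_rot: [0.325, 0.946, 0.0, 0.0]
contact_force: [-0.1, -0.6, 0.2]
gripper_width: 0.0
```

```bash
python3 - <<'E'
from plan import *
s=read_state();print(s['position'],s['contact_force'],s['clock'],s['joints'])
d=shot('wrist','w4')
a=cv2.resize(d['image'][180:290,310:430],None,fx=6,fy=5.4)[:,:,::-1]
a=cv2.resize(d['image'][190:290,310:430],None,fx=6,fy=6,interpolation=2)[:,:,::-1];cv2.imwrite('pics/w4c.png',a)
E
```

```text
[533.69376381  82.02357731 127.36300562] [-0.07415504 -0.58258454  0.22224827] 6.9 [ 4.52991395e-01  3.55602155e-01 -3.58046164e-01  1.11125863e-04
 -8.56420842e-01 -2.68502744e+00]
```

View pics/w4c.png

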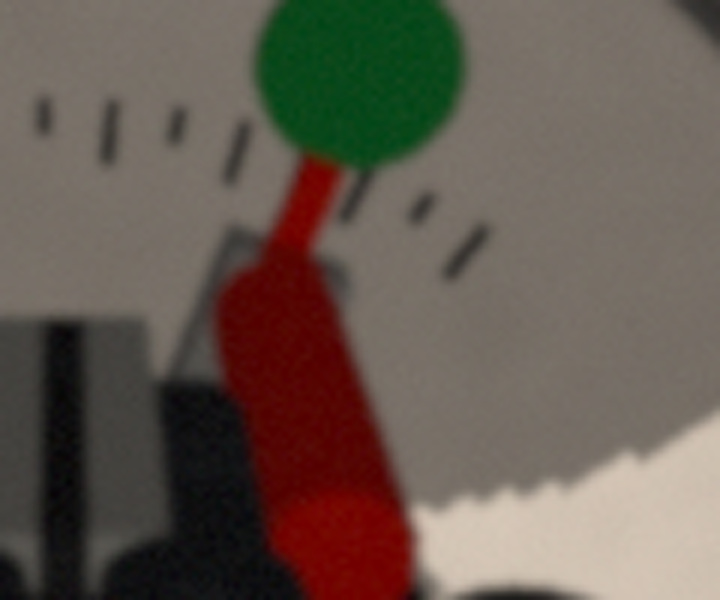

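The pointer runs from (287,250) to (320,165), and extended it passes about (360,62). The green centre is at (360,62). Check numerically.

```bash
python3 - <<'E'
from plan import *
d=load('w4')
ang=lambda p:np.degrees(np.arctan2(*(p[:2]-C)[::-1]))%360
for n,u,v,z in[('gr',360,62,87),('tip',321,164,87),('mid',303,207,87),('base',289,248,87),('post',345,548,139)]:
    p=at(d,u,v,z,6,(310,190));print(n,p.round(1),ang(p).round(1),np.hypot(*(p[:2]-C)).round(1))
E
```

```text
gr [533.1 117.3  87. ] 121.2 82.7
tip [539.1 108.4  87. ] 120.8 72.1
mid [541.6 104.5  87. ] 120.7 67.4
base [544.2 100.9  87. ] 120.3 63.0
post [544.9  98.  139. ] 121.1 60.1
```

The pointer reads about 120.7° and green 121.2°, so it is aligned to about 0.5°. I back off along −y and go up, then look.

servo_tool(rows=[[0,0,-0.5,0,0,0,0],[0,0,-1,0,0,0,0],[0,0,-1,0,0,0,0],[0,0,0,-2,0,0,0],[0,0,0,-3,0,0,0],[0,0,0,-3,0,0,0],[0,0,0,-2,0,0,0],[0,0,0,0,0,0,0]])

```text
clock: 7.75
position: [519.3, 62.0, 230.8]
ee_rot: [0.325, 0.946, 0.002, 0.003]
contact_force: [0.3, -0.5, 0.2]
gripper_width: -0.1
```

```bash
python3 - <<'E'
from plan import *
d=shot('wrist','w5');s0=load('s0');t0=load('t0')
b=blob(s0,22,35,(285,175,315,200));u=blob(t0,22,35,(262,138,348,220));print(b,u)
for z in(88,92,96,100,105,110):
    P=ray(t0,*u[0],z);print(z,P.round(1),proj(s0,P).round(1),'wrist',proj(d,P).round(1))
s=read_state();p=s['position'];print(p,s['clock'])
a=d['image'][:,:,::-1];cv2.imwrite('pics/w5v.png',cv2.resize(a,(800,500)))
x=cv2.resize(s0['image'][170:260,245:375],None,fx=5,fy=5,interpolation=2)[:,:,::-1];cv2.imwrite('pics/s0c.png',x)
E
```

```text
(array([300.14285714, 184.42857143]), array([10,  6, 11,  8, 70], dtype=int32)) (array([326.44705882, 144.63529412]), array([60,  2, 10, 10, 85], dtype=int32))
88 [645.8 -15.5  88. ] [300.9 188.3] wrist [336.2 331.1]
92 [645.1 -15.3  92. ] [301.  187.1] wrist [336.1 333.2]
96 [644.5 -15.1  96. ] [301.1 185.9] wrist [336.1 335.4]
100 [643.8 -15.  100. ] [301.3 184.6] wrist [336.  337.6]
105 [642.9 -14.7 105. ] [301.4 183.1] wrist [335.9 340.5]
110 [642.1 -14.5 110. ] [301.6 181.5] wrist [335.9 343.4]
[518.11147112  61.88180798 228.62398734] 7.8
```

View pics/w5v.png

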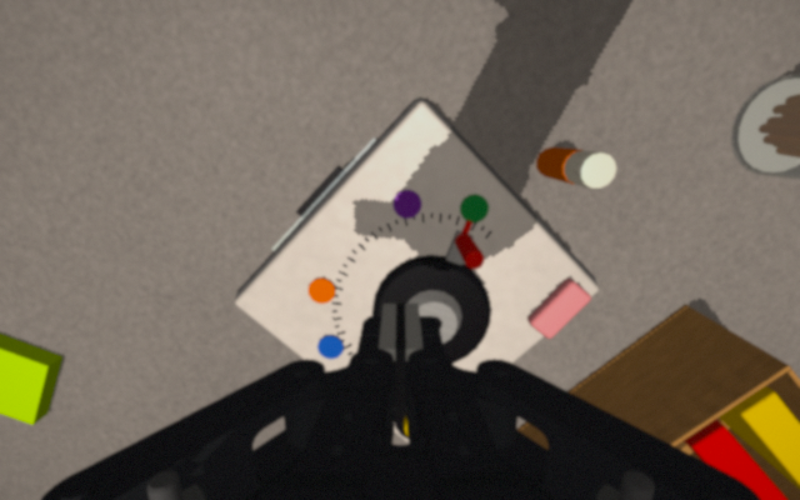

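View pics/s0c.png

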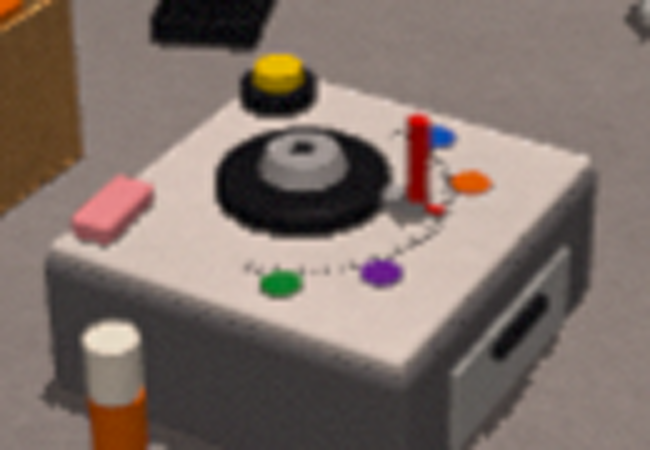

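In the wrist view the pointer still aims at green. The side crop puts the button top at z≈103 and (643,−15), standing well proud of its collar. Plan the move above it.

```bash
python3 - <<'E'
from plan import *
s=read_state();p0=s['position'];q=np.array([643,-15.]);n=6
ts=[tgt(*(p0[:2]+(q-p0[:2])*i/n),228,52) for i in range(1,n+1)]+[tgt(*q,z,52) for z in(200,165,135,122)]
steps(ts)
E
```

```text
[[0.0, -2.43, 0.27, 0.07, 0.2, 0.1, 0.1],
[0.0, -2.43, 0.27, -0.0, -0.0, -0.0, -0.0],
[0.0, -2.43, 0.27, -0.0, -0.0, -0.0, -0.0],
[0.0, -2.43, 0.28, -0.01, -0.0, -0.0, -0.0],
[0.0, -2.43, 0.27, 0.0, -0.0, -0.0, -0.0],
[0.0, -2.42, 0.27, 0.0, -0.0, -0.0, -0.0],
[0.0, -0.01, 0.0, 2.8, -0.0, -0.0, -0.0],
[0.0, 0.0, 0.0, 3.5, -0.0, -0.0, -0.0],
[0.0, 0.0, 0.0, 3.0, -0.0, -0.0, -0.0],
[0.0, 0.0, 0.0, 1.3, -0.0, -0.0, -0.0]]
```

servo_tool(rows=[[0,-2.4,0.27,0,0,0,0],[0,-2.4,0.27,0,0,0,0],[0,-2.4,0.27,0,0,0,0],[0,-2.4,0.27,0,0,0,0],[0,-2.4,0.27,0,0,0,0],[0,-2.4,0.27,0,0,0,0],[0,0,0,2.8,0,0,0],[0,0,0,3.5,0,0,0],[0,0,0,2.5,0,0,0],[0,0,0,1,0,0,0],[0,0,0,0,0,0,0],[0,0,0,0,0,0,0]])

```text
clock: 9.0
position: [642.1, -13.6, 130.1]
ee_rot: [0.324, 0.946, 0.0, 0.001]
contact_force: [0.1, 0.1, 0.4]
gripper_width: -0.2
```

```bash
python3 - <<'E'
from plan import *
s=read_state();print(s['position'],s['contact_force'],s['clock'],s['joints'])
d=shot('side','s6')
x=cv2.resize(d['image'][150:270,245:375],None,fx=5,fy=5,interpolation=2)[:,:,::-1];cv2.imwrite('pics/s6c.png',x)
E
```

```text
[642.14142041 -13.57102212 130.05121535] [0.10872432 0.08900028 0.38071796] 9.0 [ 2.30552531e-01  5.05479591e-01 -9.45839374e-02  6.39612073e-04
 -9.69545913e-01 -2.46260982e+00]
```

View pics/s6c.png

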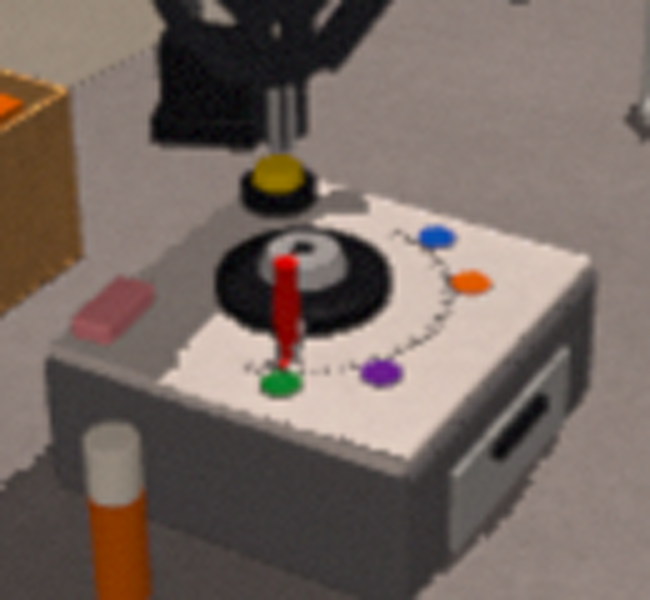

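The side crop shows the shut fingers centred above the yellow button at (278,175), with the pointer on green at (280,383). I press gently, watching the force.

servo_tool(rows=[[0,0,0,0.7,0,0,0],[0,0,0,0.4,0,0,0],[0,0,0,0.2,0,0,0],[0,0,0,0,0,0,0]])

```text
clock: 9.45
position: [641.7, -13.4, 116.6]
ee_rot: [0.325, 0.946, 0.0, 0.0]
contact_force: [-0.3, 0.4, 2.0]
gripper_width: 0.0
```

servo_tool(rows=[[0,0,0,0.2,0,0,0],[0,0,0,0.1,0,0,0],[0,0,0,0,0,0,0]])

```text
clock: 9.75
position: [641.7, -13.4, 113.7]
ee_rot: [0.325, 0.946, 0.0, 0.0]
contact_force: [-2.1, 1.6, 4.1]
gripper_width: -0.0
```

servo_tool(rows=[[0,0,0,0.2,0,0,0],[0,0,0,0,0,0,0]])

```text
clock: 9.95
position: [641.8, -13.4, 112.1]
ee_rot: [0.325, 0.946, 0.0, 0.0]
contact_force: [-2.3, 1.4, 6.6]
gripper_width: 0.3
```

servo_tool(rows=[[0,0,0,0.1,0,0,0],[0,0,0,0.1,0,0,0],[0,0,0,0,0,0,0]])

```text
clock: 10.25
position: [641.8, -13.4, 112.0]
ee_rot: [0.324, 0.946, -0.0, 0.001]
contact_force: [-6.2, 1.5, 14.3]
gripper_width: 0.2
```

It is at the hard stop: 14 N with no further travel, after about 6 mm. I release, rise and retreat clear.

servo_tool(rows=[[0,0,0,0,0,0,0],[0,0,0,-0.5,0,0,0],[0,0,0,-1,0,0,0],[0,0,0,-3,0,0,0],[0,0,0,-4,0,0,0],[0,0,0,-4,0,0,0],[0,-2,-2,0,0,0,0],[0,-3,-3,0,0,0,0],[0,-3,-3,0,0,0,0],[0,-2,-2,0,0,0,0],[0,0,0,0,0,0,0]])

```text
clock: 11.35
position: [658.8, -157.6, 233.1]
ee_rot: [0.327, 0.945, -0.0, -0.001]
contact_force: [0.5, -0.6, -0.1]
gripper_width: -0.3
```

```bash
python3 - <<'E'
from plan import *
s=read_state();print(s['position'],s['contact_force'],s['clock'])
d=shot('side','s7');e=shot('top','t7')
x=cv2.resize(d['image'][160:270,245:375],None,fx=4,fy=4,interpolation=2)[:,:,::-1]
y=cv2.resize(e['image'][130:240,230:360],None,fx=4,fy=4,interpolation=2)[:,:,::-1]
cv2.imwrite('pics/f.png',cv2.resize(np.hstack([x,y]),(800,339)))
s0=load('s0');print(blob(s0,22,35,(285,175,315,200)),blob(d,22,35,(285,175,315,200)))
E
```

```text
[ 658.77436804 -157.57623209  233.09934566] [ 0.53750294 -0.61005302 -0.08613058] 11.35
(array([300.14285714, 184.42857143]), array([10,  6, 11,  8, 70], dtype=int32)) (array([300.13235294, 184.58823529]), array([10,  6, 11,  8, 68], dtype=int32))
```

View pics/f.png

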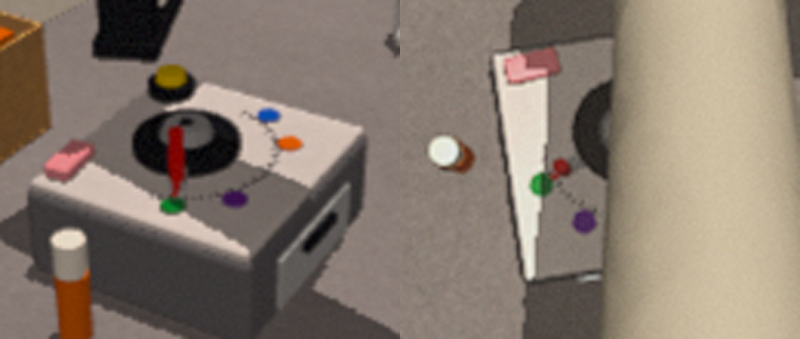

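The pointer is on green in both views (green at (172,205) on the left, (541,184) on the right). The button is back up, and the eraser and glue stick have not moved. Handing in.

```bash
python3 -c "
from bench import *
print(job_done())"
```

```text
the job is handed in; nothing more can be done
None
```

The red pointer is on the green dot, and the yellow run button was then pressed to its stop and let up. I handed the job in at about 11.5 s; it reports no verdict.

- **Pointer:** I pushed the post clockwise by about 74° from one side with the shut fingertips. The measured contact force read about 2 N. From close by, the pointer read 120.3–120.8° against 121.2° for the green centre, within about 1°. The post top read 121.1°, which agrees.
- **Button:** I pressed it about 6 mm, until it stopped moving at 14 N, and then released it. Its position in the side view afterwards matches the one before (rows 184.6 and 184.4).
- **Last check:** the final side and top pictures show the pointer still on green and the eraser and glue stick in place. The measured force on the tool was about zero.
- **Not checked:** I did not measure the cups, note pad or stapler again afterwards. The arm stayed well clear of them throughout. In the final top picture the arm hid part of the machine, so the button's return is confirmed only from the side view.

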